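# Nest the mixing tubs, setting the toppled one on its feet first

### The arm

A 7-joint arm with a two-finger parallel gripper is mounted at the origin on the work surface. World frame = base frame: x ahead of the robot, y to its left, z up, the work surface at z = 0. Lengths are in m, angles in rad, forces in N, time in s.
With the tool pointing down it reaches from about 0.425 to 0.95 m from the base axis. Payload 4.7 kg.
Tool frame: the origin (TCP) lies between the finger pads; the fingertips stand 25 mm ahead of it and the grasp point (between the pads) lies 6 mm ahead of it; x points along the fingers, z is the direction in which the jaws open and shut, and the axes are right-handed (so a half turn about x gives the same grasp; the last joint's range is limited). The gripper opens to 85 mm and grips with 20 to 120 N. Pads are 22 mm wide; open, the fingers measure 114 mm over their backs; the gripper's body (76 mm by 85 mm) begins 54 mm behind the grasp point. The pads swing forward as they close: fully open they stand 13 mm farther back than shut.
Start: joints at [1.236, 0.469, -0.049, 1.532, 0.024, 1.141, -0.082], TCP at [0.203, -0.644, 0.219] pointing down, gripper open.
Joint ranges: [-2.59, 2.59], [-0.33, 1.99], [-1.39, 1.29], [0.1, 2.45], [-1.04, 4.18], [0.21, 1.99], [-2.66, 2.66]. Speed limits (rad/s): [2.57, 2.57, 3.14, 3.14, 3.14, 3.14, 3.14].

### API

Orientations are given as a 3x3 rotation matrix whose columns are the frame's x, y, z axes.
In Python, from rig import * gives the robot as it stands. Calls block until the motion is done:
- movep(position, orientation): joint-space move of the TCP to a pose.
- move_l(position, attitude=None, feed=0.15, until_force=None): straight line of the TCP; attitude=None keeps the orientation; feed is the mean speed in m/s. With until_force (N) it stops when the force on the tool has changed by that much, and returns True; else False.
- move_joints(angles): joint-space move.
- command_gripper(opening, newtons=None): finger opening in m; newtons is the grip in N (None keeps the last); returns when the fingers have stopped.
- sleep(seconds).
- inverse_kinematics(position, orientation): joint angles nearest the present ones, or None.
- sense(): the state.
- camera(name): name is "scene" or "top"; returns (picture, depth): 384x512x3 uint8, red, green, blue; 384x512 float32, m along the optical axis (not along the pixel's ray), 0 where there is no reading.
- camera_params(name): a dict with "K" (3x3 intrinsics, pixels), "position" and "rotation" of the camera in the world. Camera axes: x right, y down, z forward; pixel columns grow to the right and rows downward; lengths in m; the calibration is good to about 2 mm. A picture is of the moment at which its call begins. camera_params takes no time and is no camera call.
A pose or a line that the arm cannot do raises Unreachable and nothing moves.
- finish_job(): hands the job in, once; it reports no verdict.
The state is a dict: "time_s": time; "joint_pos": joint angles; "qd": joint speeds; "joint_efforts": joint torques, N m; "position": TCP position; "tcp_rot": TCP orientation; "wrist_force": force on the tool from outside, world axes, zero at the start; "ft_torque": the same for the moment, N m; "finger_gap": finger opening in m.
Only numpy, scipy, OpenCV 4.12 (cv2) and the standard library are available. Lean on these libraries where they do the work, as an engineer would, in place of code of your own. Each camera call takes 0.05 s, during which the arm holds its last target. There are 200 camera calls.

### The job

Tidy the three mixing tubs into one nested stack where the grey one stands on the black tray: the orange tub goes inside the grey one, and the blue tub inside the orange one, each fully home. The blue tub has toppled over: some time before nesting it, stand it upright on the open bench beside the tray and let go of it for a moment, then take it again by the rim. Do not drop the orange or blue tub, and leave the other things where they are.

Things in the scene. Friction and masses are not known exactly. Their poses are not given: they have to be found in the camera images.
- grey_tub: Light grey square tapered open plastic tub; all three tubs have one shape. Outside: 70 mm square base, 120 mm square rim, 80 mm tall; 4 mm walls lean out evenly from 35 mm off the axis at the base to 52.5 mm at 70 mm height. About 0.18 kg. Stands upright and empty, loose, in the tray. Origin: centre of the underside of its base; z along its axis to the mouth, x and y square to its sides.
- grey_mouth (a point): Centre of the grey tub's mouth, level with its rim top. A straight flat-faced bead 12 mm wide, 12 mm tall runs along each side of every tub's mouth, 48 to 60 mm off the axis and 68 to 80 mm above the base: pinch it with one finger in the mouth, one outside. Below it the wall slopes inward: keep fingertips within about 13 mm of the rim top. Axes as grey_tub.
- orange_tub: Orange tub, same shape and axes as the grey one, 0.13 to 0.21 kg, upright on the bench, loose. Origin: centre of the underside of its base. In each tub four rests in the inner corners carry a nested tub 38 mm higher than itself (base to base), with about 2.5 mm play all round at the mouth, so the two must be square to each other (any quarter turn will do).
- blue_tub: Blue tub, same shape and axes as the grey one, 0.13 to 0.21 kg. Origin: centre of the underside of its base. Starts toppled on the bench, lying on a base edge and a rim bead: its y axis is level, its mouth looks roughly towards the robot, and its z axis rises 20 degrees from level towards the mouth. To stand, it must turn mouth-up by 70 degrees about its y axis.
- tray: Black serving tray fixed to the bench, 200 (x) by 340 (y) mm, rim 16 mm high, inner floor 5 mm above the bench. Origin: centre of its underside; z up.
- clay_lump: Grey lump of hard dry clay, 82 mm across, 50 mm tall, in the tray. Loose bystander, to be left where it is. Origin: centre of its underside.
- glue_bottle: White bottle with orange cap, 60 mm across, 150 mm tall. Loose bystander, to be left where it is. Origin: centre of its underside.
- amber_jar: Amber jar with white lid, 72 mm across, 100 mm tall. Loose bystander, to be left where it is. Origin: centre of its underside.
- brush: Paint brush, 180 mm long, lying along its x axis on the robot's side of the tray. Loose bystander, to be left where it is. Origin: centre of its underside.
- modelling_knife: Flat modelling spatula, 190 mm long, lying along its x axis beyond the tray. Loose bystander, to be left where it is. Origin: centre of its underside.
- plaster_carton: Yellow upright carton, 70 x 100 x 170 mm. Loose bystander, to be left where it is. Origin: centre of its underside.
Not all that is in view belongs to the job. What is shaped like the blue_tub but pink is not meant.

How it is judged:
On the way:
1. the blue tub stands upright by itself on the bench, let go of (angle between blue_tub's own z axis and vertical below 0.08 rad and height (world z) of blue_tub below 0.01 m and contact force between the fingers and blue_tub below 0.1 N and linear speed of blue_tub below 0.03 m/s), for 0.2 s.
At the end, for the whole second after the job is handed in: Grey tub upright on the tray's floor; orange tub in it and blue tub in the orange one, each seated on the rests (base 34 to 41 mm above the base of the one below), axes within 8 mm, all upright within 3.4 degrees and at rest (z of orange_tub in the frame of grey_tub between 0.034 and 0.041 m and horizontal distance between orange_tub and grey_tub below 0.008 m and angle between each of orange_tub, blue_tub, grey_tub's own z axis and vertical below 0.06 rad and linear speed of each of orange_tub, blue_tub below 0.02 m/s and z of blue_tub in the frame of orange_tub between 0.034 and 0.041 m and horizontal distance between blue_tub and orange_tub below 0.008 m and height (world z) of grey_tub between 0.002 and 0.01 m and x of grey_tub in the frame of tray between -0.08 and 0.08 m and y of grey_tub in the frame of tray between -0.145 and 0.145 m); the robot touches nothing.
It fails at once if the orange tub is dropped (falls free faster than 0.6 m/s, about 20 mm of fall) (contact force between the fingers and orange_tub below 0.05 N and linear speed of orange_tub above 0.6 m/s).
It fails at once if the blue tub is dropped (falls free faster than 0.6 m/s, about 20 mm of fall) (contact force between the fingers and blue_tub below 0.05 N and linear speed of blue_tub above 0.6 m/s).
It fails at once if a bystander is pushed more than 40 mm from its place (distance of any of clay_lump, glue_bottle, amber_jar, brush, modelling_knife, plaster_carton from where it was at the start of the episode above 0.04 m).
It also fails if it takes over 72 s, if anything falls off the work surface, if the arm or the gripper's body presses on something with over 40 N, if the wrist force passes 120 N, or if a joint passes its speed limit or range.

## Working session

There is one attempt and no reset: what is moved stays moved. The work goes in short steps, each a Python script; the robot and the scene stay as the last script left them, time stands still between calls to the robot, and variables do not carry over. Pictures are saved under pics/ and viewed, about 8 in all and at most 12, crops included, and the job is handed in when it is done.

```bash
mkdir -p pics; ls; python3 - <<'E'
from rig import *
import cv2,numpy as np
for n in("scene","top"):
    p,d=camera(n); np.savez(f"pics/{n}0.npz",p=p,d=d); cv2.imwrite(f"pics/{n}0.png",p[:,:,::-1]); c=camera_params(n);print(n,c)
a=cv2.imread("pics/scene0.png");b=cv2.imread("pics/top0.png")
print(sense()["time_s"])
E
```

```text
pics
scene {'K': array([[367.65274491,   0.        , 257.3973559 ],
       [  0.        , 367.65274491, 193.75085017],
       [  0.        ,   0.        ,   1.        ]]), 'position': array([ 1.43413602, -0.55846601,  0.74964708]), 'rotation': array([[ 0.5718801 ,  0.44050466, -0.69203237],
       [ 0.82019305, -0.3228491 ,  0.47228362],
       [-0.01537889, -0.83768974, -0.54592983]])}
top {'K': array([[350.54880263,   0.        , 258.87279497],
       [  0.        , 350.54880263, 194.63439283],
       [  0.        ,   0.        ,   1.        ]]), 'position': array([ 0.50260158, -0.00854112,  1.02390043]), 'rotation': array([[ 0.02713021, -0.99500171,  0.09610174],
       [-0.99953436, -0.02565891,  0.0165129 ],
       [-0.0139645 , -0.09650499, -0.99523453]])}
0.1
```

View pics/top0.png

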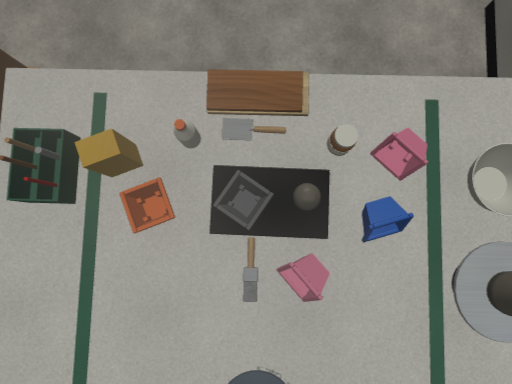

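View pics/scene0.png

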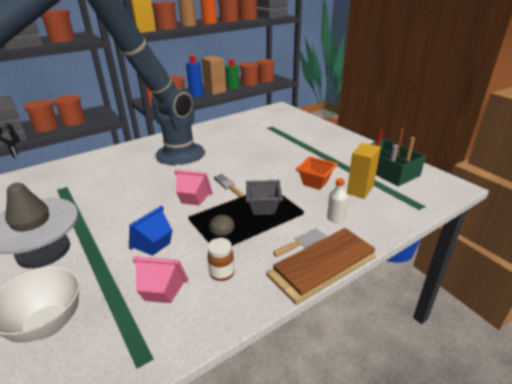

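Top view, candidates:
- **Blue tub:** (386,217), the only blue one, with its mouth facing down the image towards the robot.
- **Pink look-alikes, not meant:** (400,153) and (305,277).
- **Orange tub:** (147,205). The orange bottle cap at (180,125) is not it.
- **Grey tub:** (243,199) in the tray, with the clay lump at (307,196).

Next I'll measure these and take a close crop.

```bash
cat > h.py <<'E'
from rig import *
import cv2,numpy as np
from scipy.optimize import least_squares
from scipy.spatial.transform import Rotation as R
def cloud(n,p,d):
    c=camera_params(n);K=c["K"];v,u=np.mgrid[:384,:512]
    X=np.stack([(u-K[0,2])/K[0,0]*d,(v-K[1,2])/K[1,1]*d,d],-1)
    return X@c["rotation"].T+c["position"], cv2.cvtColor(p,cv2.COLOR_RGB2HSV)
COL={"blue":lambda h:(h[...,0]>100)&(h[...,0]<130)&(h[...,1]>150)&(h[...,2]>60),
 "orange":lambda h:(h[...,0]<14)&(h[...,1]>150)&(h[...,2]>90),
 "grey":lambda h:(h[...,1]<60)}
def tri(side=1):
    "crude model surface sampler unused"
def pts(n,col,box,p=None,d=None):
    if p is None:p,d=camera(n)
    X,h=cloud(n,p,d);m=COL[col](h)&(d>0)
    for i in range(3):m&=(X[...,i]>box[i][0])&(X[...,i]<box[i][1])
    return X[m]
def rimfit(P,zr):
    "upright tub: centre, yaw from rim-top points"
    Q=P[abs(P[:,2]-zr)<.008]
    (c,s,a)=cv2.minAreaRect((Q[:,:2]*1000).astype(np.float32))
    return np.array(c)/1000,s,a,Q[:,2].mean(),len(Q)
E
python3 - <<'E'
from h import *
im={n:np.load(f"pics/{n}0.npz") for n in("scene","top")}
bx={"blue":((.2,.8),(-.6,-.1),(.004,.2)),"orange":((.25,.7),(.15,.45),(.01,.12)),"grey":((.3,.7),(-.03,.17),(.07,.1))}
for n in im:
    for c in bx:
        P=pts(n,c,bx[c],im[n]["p"],im[n]["d"])
        print(n,c,len(P),P.min(0).round(3),P.max(0).round(3))
        if c!="blue":print(rimfit(P,.08 if c=="orange" else .085))
    X,h=cloud(n,im[n]["p"],im[n]["d"]);
    if n=="top":
        for nm,(u,v) in dict(lump=(307,196),jar=(344,138),pinkN=(400,153),pinkS=(305,277),bottle=(181,125),carton=(100,147),trayTL=(215,168),trayBR=(327,236),bench=(300,330),brush=(250,282)).items(): print(nm,X[v,u].round(3))
a=cv2.resize(cv2.imread("pics/top0.png")[140:300,270:450],None,fx=2.2,fy=2.2);b=cv2.resize(cv2.imread("pics/scene0.png")[160:310,110:250],None,fx=2.35,fy=2.35)
cv2.imwrite("pics/crop1.png",np.hstack([a,b]) if a.shape[0]==b.shape[0] else np.hstack([a,cv2.resize(b,(330,a.shape[0]))]))
E
```

```text
scene blue 1328 [ 0.513 -0.401  0.007] [ 0.6   -0.283  0.118]
scene orange 784 [0.49  0.237 0.011] [0.634 0.387 0.085]
(array([0.56029901, 0.3123616 ]), (116.2756576538086, 125.80899810791016), 22.340635299682617, np.float64(0.07878981253685569), 262)
scene grey 442 [ 0.503 -0.03   0.07 ] [0.66  0.126 0.089]
(array([0.57904742, 0.05020828]), (118.1044921875, 122.35424041748047), 56.50508499145508, np.float64(0.08416701594281259), 362)
top blue 1220 [ 0.481 -0.4    0.005] [ 0.598 -0.279  0.119]
top orange 491 [0.487 0.238 0.013] [0.63  0.384 0.085]
(array([0.55879974, 0.31128625]), (114.47547912597656, 115.29060363769531), 22.593441009521484, np.float64(0.07941690366392094), 433)
top grey 761 [ 0.5   -0.028  0.07 ] [0.66  0.131 0.089]
(array([0.58017896, 0.05086512]), (120.16791534423828, 119.77881622314453), 56.9575309753418, np.float64(0.08364942818455), 710)
lump [ 0.596 -0.126  0.053]
jar [ 0.75  -0.218  0.099]
pinkN [ 0.734 -0.401  0.009]
pinkS [ 0.383 -0.117  0.114]
bottle [0.761 0.21  0.15 ]
carton [0.695 0.406 0.168]
trayTL [0.677 0.14  0.002]
trayBR [ 0.487 -0.19   0.012]
bench [ 0.22  -0.118 -0.002]
brush [0.352 0.026 0.016]
```

View pics/crop1.png

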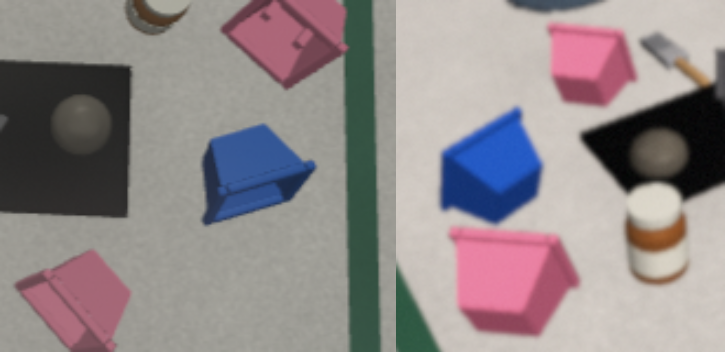

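```bash
cat >> h.py <<'E'
def surf(Q):
    "unsigned distance of points (tub frame) to tub surface, approx"
    m=np.max(abs(Q[:,:2]),1);z=Q[:,2]
    o=np.where(z<.068,.035+.25*z,.060);i=np.where(z<.068,.031+.25*z,.048)
    w=np.minimum(abs(m-o),abs(m-i))+np.maximum(z-.08,0)+np.maximum(-z,0)
    rim=abs(z-.08)+np.maximum(m-.06,0)+np.maximum(.048-m,0)
    fl=np.minimum(abs(z),abs(z-.004))+np.maximum(m-.036,0)
    return np.min([w,rim,fl],0)
def Rup(a):return R.from_euler("z",a).as_matrix()
def Rly(a):
    c,s=np.cos(a),np.sin(a);t=np.radians(20);z=np.array([np.cos(t)*c,np.cos(t)*s,np.sin(t)]);y=np.array([-s,c,0])
    return np.stack([np.cross(y,z),y,z],1)
def fit(P,x0,z,Rf=Rup):
    f=lambda q:surf((P-[q[0],q[1],z])@Rf(q[2]))*1000
    r=least_squares(f,x0,loss="soft_l1",f_scale=2,x_scale=[.01,.01,.1],diff_step=1e-4)
    return r.x,np.median(abs(f(r.x)))
def tool(d,jaw):
    "tool frame: x along fingers d, z = jaw direction"
    d=np.array(d,float);d/=np.linalg.norm(d);j=np.array(jaw,float);j-=d*(d@j);j/=np.linalg.norm(j)
    return np.stack([d,np.cross(j,d),j],1)
E
python3 - <<'E'
from h import *
im={n:np.load(f"pics/{n}0.npz") for n in("scene","top")}
G=lambda c,b,z:[pts(n,c,b,im[n]["p"],im[n]["d"]) for n in im]
Bx={"blue":((.4,.7),(-.45,-.22),(.006,.2)),"orange":((.45,.7),(.2,.42),(.006,.1)),"grey":((.48,.68),(-.05,.15),(.03,.1))}
for c,x0,z,f in(("blue",(.58,-.34,3.4),.0329,Rly),("orange",(.559,.312,.39),0,Rup),("grey",(.58,.05,.99),.005,Rup)):
    A=G(c,Bx[c],z)
    for P in(*A,np.vstack(A)):print(c,*[np.round(v,4) for v in fit(P,x0,z,f)])
P=np.vstack(G("blue",Bx["blue"],0));q,_=fit(P,(.58,-.34,3.4),.0329,Rly)
Rb=Rly(q[2]);o=np.array([q[0],q[1],.0329])
print("Rb",Rb.round(2))
# top bead at tub x=-.054 ; approach along -z
for rel in(0,10,20,30,40):
  for sg in(1,-1):
    for name,bead,jaw in(("top",(-.054,0,.08),Rb[:,0]),("ys+",(0,.054,.08),Rb[:,1]),("ys-",(0,-.054,.08),Rb[:,1])):
        if name=="top" and rel:continue
        d=R.from_rotvec(Rb[:,1]*0).as_matrix()@(-Rb[:,2]); 
        d=R.from_rotvec(Rb[:,1]*np.radians(rel)).as_matrix()@d
        T=tool(d,jaw*sg);p=o+Rb@np.array(bead)-d*.013
        ik=inverse_kinematics(p,T);ik2=inverse_kinematics(p-d*.06,T)
        print(name,rel,sg,"d",d.round(2),p.round(3),None if ik is None else np.round(ik,2),ik2 is not None)
E
```

```text
blue [ 0.5816 -0.3214  3.4552] 0.9807
blue [ 0.5797 -0.3193  3.4627] 0.9724
blue [ 0.5815 -0.3218  3.4357] 1.0266
orange [0.5569 0.3113 0.3962] 1.1865
orange [0.5603 0.3118 0.5269] 1.3689
orange [0.5569 0.3114 0.4086] 1.2491
grey [0.5784 0.0497 0.9712] 1.1056
grey [0.5803 0.0509 0.9973] 0.6816
grey [0.58   0.0508 0.9926] 0.9279
Rb [[-0.33  0.29 -0.9 ]
 [-0.1  -0.96 -0.27]
 [-0.94  0.    0.34]]
top 0 1 d [ 0.9   0.27 -0.34] [ 0.516 -0.342  0.115] None True
ys+ 0 1 d [ 0.9   0.27 -0.34] [ 0.514 -0.399  0.065] [ 1.87  1.28 -1.18  2.   -0.55  0.26  0.52] True
ys- 0 1 d [ 0.9   0.27 -0.34] [ 0.482 -0.295  0.065] None False
top 0 -1 d [ 0.9   0.27 -0.34] [ 0.516 -0.342  0.115] None True
ys+ 0 -1 d [ 0.9   0.27 -0.34] [ 0.514 -0.399  0.065] [ 1.87  1.28 -1.18  2.   -0.55  0.26 -2.62] True
ys- 0 -1 d [ 0.9   0.27 -0.34] [ 0.482 -0.295  0.065] None False
ys+ 10 1 d [ 0.94  0.29 -0.17] [ 0.513 -0.399  0.063] [ 1.91  1.42 -1.18  1.98 -0.74  0.34  0.82] True
ys- 10 1 d [ 0.94  0.29 -0.17] [ 0.482 -0.296  0.063] None True
ys+ 10 -1 d [ 0.94  0.29 -0.17] [ 0.513 -0.399  0.063] [ 1.91  1.42 -1.18  
[... 599 characters left out ...]
 30 1 d [0.94 0.29 0.17] [ 0.482 -0.296  0.058] [ 2.05  1.84 -1.2   2.12 -0.74  0.36  1.16] True
ys+ 30 -1 d [0.94 0.29 0.17] [ 0.513 -0.399  0.058] [ 1.95  1.72 -1.19  1.89 -0.75  0.55 -2.1 ] True
ys- 30 -1 d [0.94 0.29 0.17] [ 0.482 -0.296  0.058] [ 2.05  1.84 -1.2   2.12 -0.74  0.36 -1.98] True
ys+ 40 1 d [0.9  0.27 0.34] [ 0.514 -0.399  0.056] [ 1.89  1.75 -1.11  1.83 -0.91  0.78  1.24] True
ys- 40 1 d [0.9  0.27 0.34] [ 0.482 -0.295  0.056] [ 2.02  1.9  -1.13  2.05 -0.82  0.57  1.32] True
ys+ 40 -1 d [0.9  0.27 0.34] [ 0.514 -0.399  0.056] [ 1.94  1.85 -1.2   1.83 -0.73  0.69 -2.05] True
ys- 40 -1 d [0.9  0.27 0.34] [ 0.482 -0.295  0.056] [ 1.95  1.79 -1.04  2.05 -1.04  0.7  -1.64] True
```

```bash
cat >> h.py <<'E'
lo=np.array([-2.59,-.33,-1.39,.1,-1.04,.21,-2.66]);hi=np.array([2.59,1.99,1.29,2.45,4.18,1.99,2.66])
def ikm(p,T):
    q=inverse_kinematics(p,T)
    return (None,0) if q is None else (np.round(q,2),round(min((q-lo).min(),(hi-q).min()),2))
def rimgrasp(o,Rt,bead,a=0,e=.012,sg=1,s=0.0):
    """TCP pose: pinch bead side ('x',1) etc; a tilts tool; e fingertip depth; s shift along bead"""
    ax,k=bead;n=Rt[:,0 if ax=="x" else 1]*k;al=np.cross(Rt[:,2],n)
    d=R.from_rotvec(n*a).as_matrix()@(-Rt[:,2])
    c=o+Rt[:,2]*.08+n*.054+al*s
    return c-d*(.025-e),tool(d,n*sg)
E
python3 - <<'E'
from h import *
o=np.array([.5812,-.3214,.0329]);Rb=Rly(3.447)
for side in(1,-1):
 for a in(0,15,30,40):
  for sg in(1,-1):
   for s in (0,-.02,.02):
    A=-side*np.radians(a)  # try steeper
    p,T=rimgrasp(o,Rb,("y",side),A,.011-.004*(a>20),sg,s)
    b=p-T[:,0]*.07
    print(side,a,sg,s,"d",T[:,0].round(2),p.round(3),*ikm(p,T),"pre",ikm(b,T)[1])
# end poses: upright tub
print("END")
for a in(15,30,40):
 for sg in (1,-1):
  for yaw in np.radians([198,170,140,110]):
   for xy in((.58,-.33),(.5,-.36)):
    Rt=Rup(yaw);p,T=rimgrasp(np.array([*xy,0]),Rt,("y",1),-np.radians(a),.009,sg)
    print(a,sg,int(np.degrees(yaw)+.5),xy,T[:,0].round(2),*ikm(p,T))
E
```

```text
1 0 1 0 d [ 0.9   0.28 -0.34] [ 0.513 -0.399  0.065] [ 1.87  1.28 -1.18  1.99 -0.51  0.28  0.49] 0.07 pre 0.13
1 0 1 -0.02 d [ 0.9   0.28 -0.34] [ 0.507 -0.402  0.046] [ 1.89  1.33 -1.18  1.98 -0.39  0.27  0.42] 0.06 pre 0.17
1 0 1 0.02 d [ 0.9   0.28 -0.34] [ 0.52  -0.397  0.084] [ 1.85  1.23 -1.18  1.99 -0.61  0.29  0.54] 0.08 pre 0.09
1 0 -1 0 d [ 0.9   0.28 -0.34] [ 0.513 -0.399  0.065] [ 1.87  1.28 -1.18  1.99 -0.51  0.28 -2.66] 0.0 pre 0.13
1 0 -1 -0.02 d [ 0.9   0.28 -0.34] [ 0.507 -0.402  0.046] [ 1.79  1.17 -1.    1.99 -0.98  0.4  -2.21] 0.06 pre 0.17
1 0 -1 0.02 d [ 0.9   0.28 -0.34] [ 0.52  -0.397  0.084] [ 1.85  1.23 -1.18  1.99 -0.61  0.29 -2.6 ] 0.06 pre 0.09
1 15 1 0 d [ 0.78  0.25 -0.57] [ 0.515 -0.399  0.068] [ 1.69  0.94 -0.98  1.99 -0.67  0.32  0.42] 0.11 pre 0.25
1 15 1 -0.02 d [ 0.78  0.25 -0.57] [ 0.508 -0.401  0.049] [ 1.7   0.98 -0.98  1.99 -0.64  0.3   0.43] 0.09 pre 0.22
1 15 1 0.02 d [ 0.78  0.25 -0.57] [ 0.521 -0.397  0.087] [ 1.67  0.9  -0.98  1.98 -0.7   0.34  0.41] 0.13 pre 0.27
1 15 -1 0 d [ 0.78  0.25 -0.57] [ 0.515 -0.399  0.068] [ 1.86  1.27 -1.37  
[... 7710 characters left out ...]
0.77] [ 0.68  1.08 -0.81  1.09  0.91  1.92  1.83] 0.07
40 -1 198 (0.5, -0.36) [-0.61 -0.2  -0.77] [ 0.89  1.08 -1.    1.29  1.02  1.92  1.75] 0.07
40 -1 170 (0.58, -0.33) [-0.63  0.11 -0.77] [ 0.71  1.08 -0.64  0.99  0.58  1.93  1.55] 0.06
40 -1 170 (0.5, -0.36) [-0.63  0.11 -0.77] [ 0.83  0.99 -0.64  1.19  0.58  1.83  1.58] 0.16
40 -1 140 (0.58, -0.33) [-0.49  0.41 -0.77] [ 0.83  1.04 -0.58  1.05  0.27  1.84  1.18] 0.15
40 -1 140 (0.5, -0.36) [-0.49  0.41 -0.77] [ 0.94  0.97 -0.57  1.21  0.29  1.77  1.25] 0.22
40 -1 110 (0.58, -0.33) [-0.22  0.6  -0.77] [ 0.97  0.94 -0.54  1.25 -0.01  1.59  0.86] 0.4
40 -1 110 (0.5, -0.36) [-0.22  0.6  -0.77] [ 1.08  0.88 -0.52  1.37  0.01  1.56  0.95] 0.43
```

```bash
cat >> h.py <<'E'
def st(m=""):
    s=sense();print(m,"t",round(s["time_s"],2),"p",np.round(s["position"],4),"gap",round(float(s["finger_gap"]),4),"F",np.round(s["wrist_force"],1));return s
def snap(k,*boxes):
    "save both pictures with depth, and a montage of crops"
    out=[]
    for n in("scene","top"):
        p,d=camera(n);np.savez(f"pics/{n}{k}.npz",p=p,d=d);out.append(cv2.resize(p[:,:,::-1],(400,300)))
    cv2.imwrite(f"pics/m{k}.png",np.hstack(out))
E
python3 - <<'E'
from h import *
o=np.array([.5812,-.3214,.0329]);Rb=Rly(3.447)
p,T=rimgrasp(o,Rb,("y",1),-np.radians(30),.008,1,.01)
command_gripper(.045,100);
movep(p-T[:,0]*.09,T);st("pre")
print("hit",move_l(p,feed=.08,until_force=12));st("in")
command_gripper(0,100);st("grip")
move_l(p+[0,0,.09],feed=.12);st("lift")
snap(1)
E
```

```text
pre t 1.85 p [ 0.4632 -0.4167  0.152 ] gap 0.0448 F [ 0.2 -0.2 -0.2]
hit False
in t 3.12 p [ 0.5184 -0.3983  0.083 ] gap 0.0451 F [ 0.9 -0.8  0.1]
grip t 3.62 p [ 0.5185 -0.3978  0.0827] gap -0.0003 F [ 0.5 -0.4 -1.5]
lift t 4.53 p [ 0.5181 -0.3974  0.1719] gap 0.0003 F [-0.6  0.3  0.6]
```

View pics/m1.png

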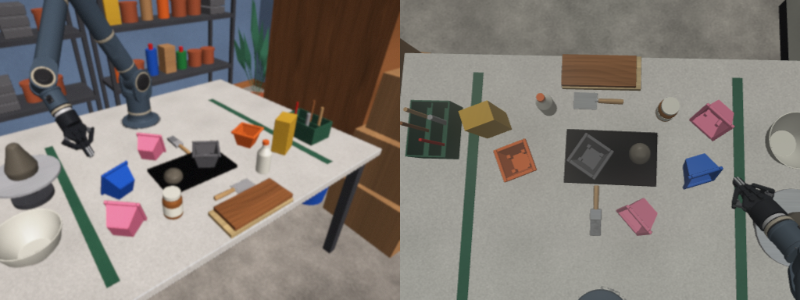

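```bash
python3 - <<'E'
from h import *
s=sense();p=np.array(s["position"]);T=np.array(s["tcp_rot"]);print(T.round(2))
o=np.array([.5812,-.3214,.0329]);Rb=Rly(3.447)
A=[]
for n in("scene","top"):
    im=np.load(f"pics/{n}1.npz");c=camera_params(n)
    def pr(X):
        x=c["K"]@(c["rotation"].T@(X-c["position"]));return x[:2]/x[2]
    big=cv2.resize(im["p"][:,:,::-1],None,fx=4,fy=4)
    for X,col in((p,(0,255,0)),(p+T[:,0]*.025,(0,255,255)),(p-T[:,0]*.1,(255,255,0))):cv2.circle(big,tuple(int(v*4+2) for v in pr(X)),5,col,-1)
    for k in((.06,.06,.08),(-.06,.06,.08),(.06,-.06,.08),(-.06,-.06,.08),(.035,.035,0),(-.035,.035,0),(-.035,-.035,0)):
        cv2.circle(big,tuple(int(v*4+2) for v in pr(o+Rb@np.array(k))),4,(0,0,255),-1)
    u=pr(o);x0=int(np.clip(u[0]*4-200,0,1648));y0=int(np.clip(u[1]*4-250,0,1136));A.append(big[y0:y0+400,x0:x0+400])
    P=pts(n,"blue",((.4,.7),(-.45,-.22),(.006,.2)),im["p"],im["d"]);print(n,fit(P,(.58,-.32,3.45),.0329,Rly))
cv2.imwrite("pics/c2.png",np.hstack(A))
E
```

```text
[[ 0.61  0.73  0.3 ]
 [ 0.19  0.23 -0.95]
 [-0.77  0.64 -0.  ]]
scene (array([ 0.58028329, -0.31801707,  3.45534001]), np.float64(0.924420342590767))
top (array([ 0.57989917, -0.31968834,  3.45873835]), np.float64(0.9956931250687078))
```

View pics/c2.png

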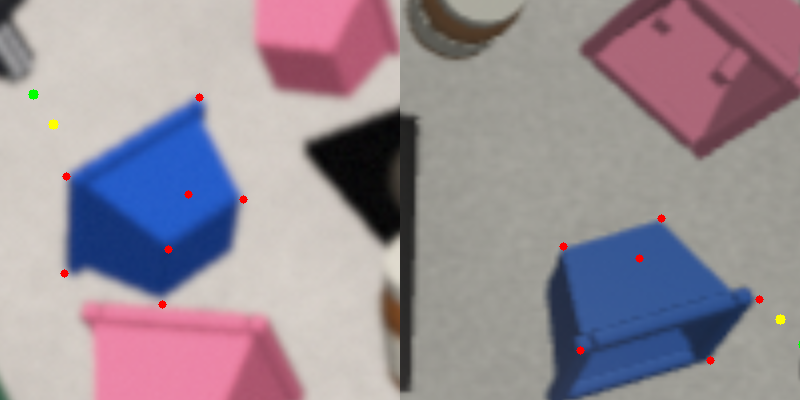

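The green and yellow dots mark the TCP and fingertip, and the real fingertips are about 4 cm away from them. In the scene crop they show at (20,70), but (53,124) was predicted. I'll measure the gripper in depth.

```bash
python3 - <<'E'
from h import *
s=st();p=np.array(s["position"]);T=np.array(s["tcp_rot"])
for n in("scene","top"):
    pic,d=camera(n);X,h=cloud(n,pic,d)
    m=(d>0)&(X[...,2]>.11)&(np.linalg.norm(X-p,axis=2)<.2)&(h[...,2]<110)
    Q=(X[m]-p)@T; print(n,m.sum())
    i=np.argsort(-Q[:,0])[:400:40];print("tool frame of foremost pts\n",Q[i].round(3));print("world",X[m][i][:3].round(3))
    print("spread y,z of front 20mm",[ (Q[Q[:,0]>Q[:,0].max()-.02][:,k].min().round(3),Q[Q[:,0]>Q[:,0].max()-.02][:,k].max().round(3)) for k in (1,2)])
E
```

```text
t 4.62 p [ 0.5181 -0.3974  0.1715] gap -0.0001 F [ 0.3 -0.2 -0.7]
scene 1589
tool frame of foremost pts
 [[-0.018 -0.004  0.007]
 [-0.047 -0.     0.015]
 [-0.057  0.001  0.021]
 [-0.061  0.011  0.031]
 [-0.066  0.012  0.035]
 [-0.07  -0.007  0.036]
 [-0.074  0.011  0.005]
 [-0.077 -0.005 -0.009]
 [-0.08   0.011 -0.044]
 [-0.083 -0.003 -0.035]]
world [[ 0.506 -0.408  0.183]
 [ 0.493 -0.421  0.208]
 [ 0.49  -0.429  0.216]]
spread y,z of front 20mm [(np.float64(-0.01), np.float64(0.012)), (np.float64(0.007), np.float64(0.014))]
top 2456
tool frame of foremost pts
 [[ 0.163  0.1    0.058]
 [ 0.062 -0.018 -0.058]
 [-0.025 -0.004 -0.013]
 [-0.034  0.008  0.01 ]
 [-0.044  0.007 -0.008]
 [-0.054  0.014  0.006]
 [-0.059  0.013  0.004]
 [-0.062  0.017  0.025]
 [-0.065  0.015  0.004]
 [-0.067  0.012 -0.015]]
world [[ 0.709 -0.398  0.111]
 [ 0.526 -0.333  0.112]
 [ 0.496 -0.391  0.188]]
spread y,z of front 20mm [(np.float64(0.077), np.float64(0.102)), (np.float64(0.055), np.float64(0.076))]
```

```bash
python3 - <<'E'
from h import *
s=st();p=np.array(s["position"]);T=np.array(s["tcp_rot"])
for n in("scene","top"):
    pic,d=camera(n);X,h=cloud(n,pic,d)
    Q=(X-p)@T;m=(d>0)&(abs(Q[...,1])<.02)&(abs(Q[...,2])<.03)&(Q[...,0]>-.06)&(Q[...,0]<.05)&(X[...,2]>.12)
    q=Q[m];v=h[...,2][m];print(n,m.sum(),np.histogram(q[:,0],np.arange(-.06,.055,.01)))
    c=camera_params(n);x=c["K"]@(c["rotation"].T@(p+T[:,0]*.025-c["position"]));u,w=(x[:2]/x[2]).astype(int);print("tip px",u,w,X[w,u],pic[w,u],"depth exp",x[2],d[w,u])
E
```

```text
t 4.72 p [ 0.5182 -0.3975  0.1717] gap -0.0001 F [-0.8 -0.2 -0.3]
scene 211 (array([65, 42, 41, 42, 21,  0,  0,  0,  0,  0,  0]), array([-6.00000000e-02, -5.00000000e-02, -4.00000000e-02, -3.00000000e-02,
       -2.00000000e-02, -1.00000000e-02,  1.38777878e-17,  1.00000000e-02,
        2.00000000e-02,  3.00000000e-02,  4.00000000e-02,  5.00000000e-02]))
tip px 125 211 [ 0.30489692 -0.35023828  0.00348654] [210 204 197] depth exp 1.0275377087686073 1.2871639
top 231 (array([70, 43, 50, 43, 25,  0,  0,  0,  0,  0,  0]), array([-6.00000000e-02, -5.00000000e-02, -4.00000000e-02, -3.00000000e-02,
       -2.00000000e-02, -1.00000000e-02,  1.38777878e-17,  1.00000000e-02,
        2.00000000e-02,  3.00000000e-02,  4.00000000e-02,  5.00000000e-02]))
tip px 419 220 [ 0.53963184 -0.45692495  0.00055415] [160 158 151] depth exp 0.863855105409092 1.0146241
```

By depth, the fingertips end at x ≈ -12 mm in the tool frame, where the brief says +25 mm. I'll point the tool down over free bench to tell a tool-length error from a world offset, and touch the bench to confirm.

```bash
cat >> h.py <<'E'
def tipcheck():
    s=st();p=np.array(s["position"]);T=np.array(s["tcp_rot"])
    for n in("scene","top"):
        pic,d=camera(n);X,h=cloud(n,pic,d)
        Q=(X-p)@T;m=(d>0)&(abs(Q[...,1])<.045)&(abs(Q[...,2])<.045)&(Q[...,0]>-.09)&(Q[...,0]<.06)&(X[...,2]>.02)&~COL["blue"](h)
        q=Q[m];f=q[q[:,0]>np.percentile(q[:,0],99.5)-.012]
        print(n,"tip x",np.percentile(q[:,0],99.5).round(4),"front y",f[:,1].min().round(3),f[:,1].max().round(3),"z",f[:,2].min().round(3),f[:,2].max().round(3))
E
python3 - <<'E'
from h import *
T=tool((0,0,-1),(0,1,0))
p=np.array([.43,-.42,.16]);movep(p,T);tipcheck()
print("hit",move_l([.43,-.42,.02],feed=.06,until_force=4));st("bench")
move_l(p,feed=.2)
E
```

```text
t 6.36 p [ 0.4297 -0.4199  0.1598] gap 0.0002 F [ 0.5 -0.8 -0.4]
scene tip x -0.0173 front y -0.014 0.009 z -0.013 0.013
top tip x -0.0168 front y -0.013 -0.012 z -0.004 0.007
hit False
bench t 8.94 p [ 0.4301 -0.4201  0.0202] gap -0.0001 F [ 0.4  0.5 -0.5]
```

```bash
python3 - <<'E'
from h import *
try:
    move_l([.43,-.42,.0],feed=.2)
    print("hit",move_l([.43,-.42,-.03],feed=.02,until_force=4));s=st("bench")
except Exception as e: print(repr(e))
tipcheck(); move_l([.43,-.42,.16],feed=.25); command_gripper(.02,100);tipcheck()
E
```

```text
hit True
bench t 11.51 p [ 0.43   -0.42   -0.0121] gap -0.0003 F [-0.3 -0.1  3.7]
 t 11.51 p [ 0.43   -0.42   -0.0121] gap -0.0003 F [-0.3 -0.1  3.7]
scene tip x -0.033 front y -0.013 0.007 z -0.014 0.014
top tip x -0.0389 front y -0.013 -0.013 z 0.008 0.008
 t 12.78 p [ 0.4297 -0.4197  0.159 ] gap 0.0202 F [ 0.4  0.6 -0.2]
scene tip x -0.015 front y -0.012 0.006 z -0.023 0.021
top tip x -0.0288 front y -0.013 -0.013 z 0.011 0.017
```

The bench touch came at reported TCP z = -12 mm, so the fingertips really sit 12 mm behind the reported TCP. That is 37 mm short of the brief, along the tool axis only. I'll correct for it and retry the grasp.

```bash
sed -i 's/return c-d\*(.025-e),tool/return c-d*(TIP-e),tool/; s/^def ikm/TIP=-.012 # measured: fingertip position on tool x\ndef ikm/' h.py
python3 - <<'E'
from h import *
o=np.array([.5805,-.3198,.0329]);Rb=Rly(3.455)
for a in(20,30,40):
    p,T=rimgrasp(o,Rb,("y",1),-np.radians(a),.008,1,.01);print(a,p.round(3),*ikm(p,T),ikm(p-T[:,0]*.07,T))
p,T=rimgrasp(o,Rb,("y",1),-np.radians(30),.008,1,.01)
command_gripper(.045,100)
movep(p-T[:,0]*.07,T)
print("hit",move_l(p,feed=.1,until_force=10));st("in")
command_gripper(0,100);st("grip")
snap(2)
E
```

```text
20 [ 0.543 -0.389  0.057] [ 1.45  0.8  -0.74  1.96 -0.97  0.39  0.6 ] 0.07 (array([ 1.5 ,  0.68, -0.66,  1.99, -0.97,  0.54,  0.58]), np.float64(0.07))
30 [ 0.541 -0.389  0.054] [ 1.28  0.69 -0.59  1.94 -0.75  0.41  0.27] 0.2 (array([ 1.33,  0.57, -0.54,  1.95, -0.76,  0.55,  0.27]), np.float64(0.28))
40 [ 0.538 -0.39   0.052] [ 1.09  0.62 -0.42  1.9  -0.51  0.46 -0.05] 0.25 (array([ 1.14,  0.51, -0.4 ,  1.9 , -0.51,  0.59, -0.05]), np.float64(0.38))
hit False
in t 15.53 p [ 0.5411 -0.3898  0.0545] gap 0.0452 F [ 0.4 -0.3  0.3]
grip t 15.95 p [ 0.5411 -0.39    0.055 ] gap 0.0085 F [-3.1 -0.8  4.1]
```

View pics/m2.png

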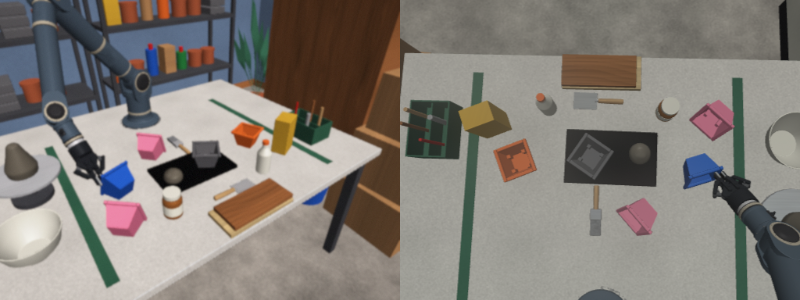

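```bash
python3 - <<'E'
from h import *
p=np.array(sense()["position"])
move_l(p+[0,0,.1],feed=.12);st("lift")
Rt=Rup(np.pi);e,T=rimgrasp(np.array([.52,-.35,.03]),Rt,("y",1),-np.radians(30),.008,1,.01)
movep(e+[0,0,.07],T);st("turned")
snap(3)
E
```

```text
lift t 17.04 p [ 0.5406 -0.3896  0.1538] gap 0.0088 F [-0.9  0.1 -2.4]
turned t 18.14 p [ 0.5187 -0.4044  0.1615] gap 0.0089 F [-0.3 -0.9 -2.5]
```

View pics/m3.png

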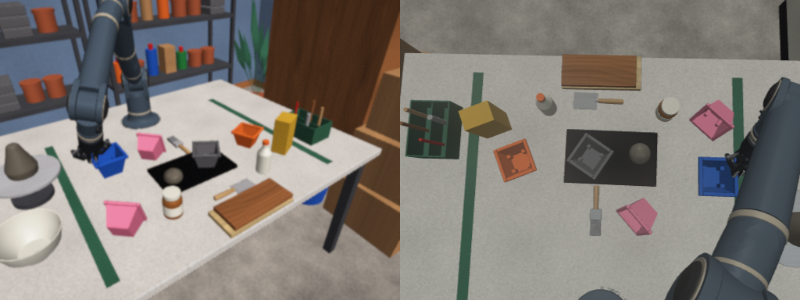

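Blue is held and roughly upright in both views. I'll fit its full pose in the hand, correct the tilt, lower it to the bench and release.

```bash
cat >> h.py <<'E'
def fit6(P,o,R0):
    f=lambda q:surf((P-o-q[:3]/100)@(R.from_rotvec(q[3:]/10).as_matrix()@R0))*1000
    r=least_squares(f,np.zeros(6),loss="soft_l1",f_scale=2,diff_step=1e-3,x_scale=1)
    return o+r.x[:3]/100,R.from_rotvec(r.x[3:]/10).as_matrix()@R0,np.median(abs(f(r.x)))
def both(c,box):return np.vstack([pts(n,c,box) for n in("scene","top")])
E
python3 - <<'E'
from h import *
im={n:np.load(f"pics/{n}3.npz") for n in("scene","top")}
P=np.vstack([pts(n,"blue",((.4,.65),(-.47,-.25),(.06,.25)),im[n]["p"],im[n]["d"]) for n in im])
o,Rt,e=fit6(P,np.array([.52,-.35,.1]),Rup(np.pi));print(len(P),o.round(4),Rt.round(3),e)
for n in im:
    P=pts(n,"blue",((.4,.65),(-.47,-.25),(.06,.25)),im[n]["p"],im[n]["d"]);a,b,c=fit6(P,o,Rt);print(n,a.round(3),b[:,2].round(3))
print("bounds",P.min(0),P.max(0))
E
```

```text
3326 [ 0.5192 -0.3516  0.1002] [[-1.    -0.01  -0.011]
 [ 0.01  -1.     0.013]
 [-0.011  0.013  1.   ]] 0.9549677327333623
scene [ 0.519 -0.351  0.101] [-0.025  0.011  1.   ]
top [ 0.519 -0.351  0.1  ] [-0.     0.009  1.   ]
bounds [ 0.46014098 -0.4102228   0.0988897 ] [ 0.57692029 -0.29219185  0.24959183]
```

```bash
python3 - <<'E'
from h import *
s=sense();p=np.array(s["position"]);T=np.array(s["tcp_rot"])
Rc=R.from_rotvec([-.013,-.011,0]).as_matrix()  # rough tilt fix: z_tub (-.011,.013,1)->vertical
print((R.from_rotvec([.013,.011,0]).as_matrix()@[-.011,.013,1]).round(4))
Rc=R.from_rotvec([.013,.011,0]).as_matrix()
move_l(p-[0,0,.085],Rc@T,feed=.15)
print("hit",move_l(p-[0,0,.108],feed=.025,until_force=2.5));st("down")
command_gripper(.045,100);st("open")
q=np.array(sense()["position"]);move_l(q-T[:,0]*.08,feed=.2)
# plan orange
O=np.array([.558,.3113,0]);G=np.array([.580,.0508,.043])
for b in(("x",1),("x",-1),("y",1),("y",-1)):
  for sg in(1,-1):
    a,T1=rimgrasp(O,Rup(.395),b,0,.012,sg);r=[b,sg,ikm(a,T1)]
    for k in range(-2,2):
        c,T2=rimgrasp(G,Rup(.993+k*np.pi/2),b,0,.012,sg);r.append((k,ikm(c,T2)[1],ikm(c+[0,0,.1],T2)[1]))
    print(*r)
E
```

```text
[ 0.     -0.      1.0001]
hit True
down t 19.62 p [ 0.5171 -0.4059  0.061 ] gap 0.0087 F [ 0.3 -0.4  4.5]
open t 20.06 p [ 0.5169 -0.4049  0.0598] gap 0.045 F [-0.2  0.3  0.3]
('x', 1) 1 (array([-0.28,  0.69, -0.42,  1.61,  0.34,  0.91, -0.43]), np.float64(0.7)) (-2, np.float64(0.49), np.float64(0.46)) (-1, np.float64(0.66), np.float64(0.74)) (0, np.float64(0.68), np.float64(0.77)) (1, np.float64(0.21), np.float64(0.22))
('x', 1) -1 (array([-1.2 ,  0.95,  1.1 ,  1.67, -0.93,  1.14, -2.58]), np.float64(0.08)) (-2, np.float64(0.52), np.float64(0.62)) (-1, np.float64(0.21), np.float64(0.21)) (0, np.float64(0.36), np.float64(0.33)) (1, np.float64(0.49), np.float64(0.58))
('x', -1) 1 (array([-1.33,  0.81,  1.11,  1.94, -0.88,  0.99, -2.54]), np.float64(0.12)) (-2, np.float64(0.68), np.float64(0.77)) (-1, np.float64(0.21), np.float64(0.22)) (0, np.float64(0.49), np.float64(0.46)) (1, np.float64(0.66), np.float64(0.74))
('x', -1) -1 (array([-0.26,  0.55, -0.44,  1.88,  0.33,  0.78, -0.48]), np.float64(0.57)) (-2, np.float64(0.36), np.float64(0.33)) (-1, np.float64(0.49), np.float64(0.58)) (
[... 379 characters left out ...]
1 ,  0.81, -1.92]), np.float64(0.6)) (-2, np.float64(0.21), np.float64(0.21)) (-1, np.float64(0.36), np.float64(0.33)) (0, np.float64(0.49), np.float64(0.58)) (1, np.float64(0.52), np.float64(0.62))
('y', -1) 1 (array([-0.42,  0.58, -0.1 ,  1.77,  0.08,  0.8 , -1.73]), np.float64(0.59)) (-2, np.float64(0.21), np.float64(0.22)) (-1, np.float64(0.49), np.float64(0.46)) (0, np.float64(0.66), np.float64(0.74)) (1, np.float64(0.68), np.float64(0.77))
('y', -1) -1 (array([ 0.25,  0.93, -1.19,  1.73,  0.94,  1.17,  0.74]), np.float64(0.2)) (-2, np.float64(0.49), np.float64(0.58)) (-1, np.float64(0.52), np.float64(0.62)) (0, np.float64(0.21), np.float64(0.21)) (1, np.float64(0.36), np.float64(0.33))
```

```bash
python3 - <<'E'
from h import *
p=np.array(sense()["position"]);move_l([p[0],p[1],.25],feed=.3)
a,T=rimgrasp(np.array([.558,.3113,0]),Rup(.395),("y",-1),0,.012,1)
movep(a+[0,0,.16],T);st("above")
print("blue",fit6(both("blue",((.4,.65),(-.47,-.25),(.006,.15))),np.array([.52,-.35,0]),Rup(np.pi)))
print("hit",move_l(a,feed=.15,until_force=10));st("in")
command_gripper(0,100);st("grip")
move_l(a+[0,0,.18],feed=.15);st("lift")
P=both("orange",((.45,.68),(.2,.42),(.1,.32)));o,Rt,e=fit6(P,np.array([.558,.3113,.18]),Rup(.395))
print(o.round(4),Rt.round(3),"yaw",np.arctan2(Rt[1,0],Rt[0,0]).round(3),e)
Pg=both("grey",((.48,.68),(-.05,.15),(.03,.1)));print("grey",fit(Pg,(.58,.051,.993),.005))
E
```

```text
above t 23.53 p [0.5797 0.2599 0.2158] gap 0.0451 F [-0.5 -0.9 -1.1]
blue (array([ 5.17523586e-01, -3.50443268e-01, -3.97670550e-04]), array([[-9.99980557e-01, -9.22087427e-04, -6.16724591e-03],
       [ 9.20237517e-04, -9.99999531e-01,  3.02788197e-04],
       [-6.16752222e-03,  2.97106979e-04,  9.99980937e-01]]), np.float64(1.0107024540970468))
hit False
in t 24.85 p [0.5795 0.2619 0.057 ] gap 0.045 F [-0.3 -0.1 -0.1]
grip t 25.27 p [0.5793 0.2618 0.0571] gap 0.0087 F [-0.8 -1.4  6.2]
lift t 26.62 p [0.5782 0.2611 0.2347] gap 0.0088 F [ 0.1  0.2 -2. ]
[0.5591 0.3115 0.178 ] [[ 0.936 -0.351 -0.011]
 [ 0.35   0.937 -0.01 ]
 [ 0.014  0.006  1.   ]] yaw 0.358 1.0298747155608496
grey (array([0.57986698, 0.05095404, 0.99476977]), np.float64(0.9109545324776508))
```

```bash
python3 - <<'E'
from h import *
for n in("scene","top"):
    P=pts(n,"orange",((.45,.68),(.2,.42),(.1,.32)));print(n,rimfit(P,.258),fit6(P,np.array([.559,.3115,.178]),Rup(.395))[0:2])
s=sense();T=np.array(s["tcp_rot"]);print("jaw yaw",np.arctan2(T[1,2],T[0,2])-0+np.pi/2)
E
```

```text
scene (array([0.56058234, 0.30936877]), (116.37873077392578, 124.56680297851562), 22.944849014282227, np.float64(0.25630767243684643), 237) (array([0.55622024, 0.30959579, 0.17911977]), array([[ 0.92117932, -0.38913019,  0.00252265],
       [ 0.38912542,  0.92118219,  0.00218432],
       [-0.0031738 , -0.00103052,  0.99999443]]))
top (array([0.56666309, 0.29099887]), (117.70301818847656, 76.3633804321289), 22.906394958496094, np.float64(0.25718020332850083), 258) (array([0.56330055, 0.31427098, 0.17891172]), array([[ 9.40126059e-01, -3.40825950e-01,  8.15115656e-04],
       [ 3.40730970e-01,  9.39801947e-01, -2.59751278e-02],
       [ 8.08695033e-03,  2.46976297e-02,  9.99662257e-01]]))
jaw yaw 0.3950931841108727
```

```bash
cat >> h.py <<'E'
def placer(o,yaw,target,tyaw):
    "TCP pose that brings held tub (o,yaw; upright) to target,tyaw"
    s=sense();p=np.array(s["position"]);T=np.array(s["tcp_rot"]);D=Rup(tyaw-yaw)
    return target+D@(p-o),D@T
E
python3 - <<'E'
from h import *
o=np.array([.5582,.3112,sense()["position"][2]-.057]);G=np.array([.580,.051,.043])
p,T=placer(o,.397,G,.994);print(p.round(3))
movep(p+[0,0,.09],T);st("above")
move_l(p+[0,0,.016],feed=.15)
print("hit",move_l(p-[0,0,.003],feed=.025,until_force=6));st("down");print("target z",p[2])
snap(4)
im={n:np.load(f"pics/{n}4.npz") for n in("scene","top")}
P=np.vstack([pts(n,"orange",((.48,.68),(-.05,.15),(.06,.15)),im[n]["p"],im[n]["d"]) for n in im]);print(fit6(P,G,Rup(.994)))
Pg=np.vstack([pts(n,"grey",((.48,.68),(-.05,.15),(.03,.09)),im[n]["p"],im[n]["d"]) for n in im]);print("grey",fit(Pg,(.58,.051,.993),.005))
E
```

```text
[0.625 0.021 0.1  ]
above t 27.9 p [0.6251 0.0231 0.1903] gap 0.009 F [ 0.7  0.6 -1.2]
hit True
down t 29.17 p [0.6252 0.0208 0.1001] gap 0.0091 F [0.1 0.  4.9]
target z 0.09999999999999999
(array([0.57976398, 0.04852606, 0.04391961]), array([[ 5.52636781e-01, -8.33422215e-01, -3.43536876e-06],
       [ 8.33415518e-01,  5.52632323e-01,  4.01134462e-03],
       [-3.34124522e-03, -2.21967966e-03,  9.99991955e-01]]), np.float64(1.1059377435896773))
grey (array([0.57814204, 0.05058349, 0.98335162]), np.float64(1.1134612985938541))
```

View pics/m4.png

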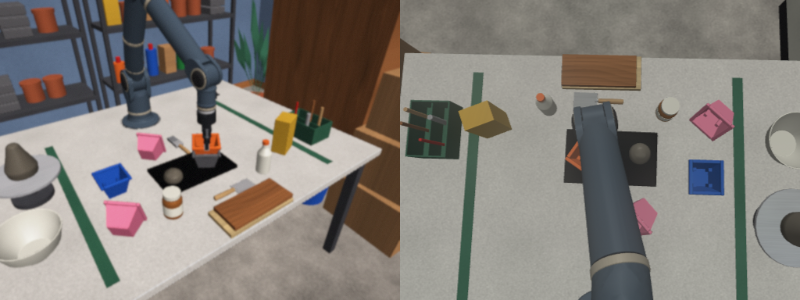

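Blue stands upright on the bench, at (707,176) in the right-hand picture, and orange reached full seat depth in grey. I'll release orange, re-measure the stack, and pick up blue.

```bash
python3 - <<'E'
from h import *
command_gripper(.045,100);p=np.array(sense()["position"]);move_l(p+[0,0,.1],feed=.25);st("up")
b0=np.array([.5175,-.3504,0.]);by=np.pi;best=None
O=np.array([.580,.051,.081])
for b in(("x",1),("x",-1),("y",1),("y",-1)):
  for sg in(1,-1):
    a,T=rimgrasp(b0,Rup(by),b,0,.012,sg);m1=ikm(a,T)[1]
    for k in range(4):
        t=.994+k*np.pi/2;c,T2=rimgrasp(O,Rup(t),b,0,.012,sg);m=min(m1,ikm(c,T2)[1],ikm(c+[0,0,.09],T2)[1])
        if best is None or m>best[0]:best=(m,b,sg,k)
print(best);m,b,sg,k=best
a,T=rimgrasp(b0,Rup(by),b,0,.012,sg);movep(a+[0,0,.14],T);st("above blue")
snap(5)
im={n:np.load(f"pics/{n}5.npz") for n in("scene","top")}
for n in im:
    P=pts(n,"orange",((.48,.68),(-.05,.15),(.06,.15)),im[n]["p"],im[n]["d"]);print(n,"orange",rimfit(P,.123),fit(P,(.58,.051,.994),.043))
    P=pts(n,"grey",((.48,.68),(-.05,.15),(.07,.095)),im[n]["p"],im[n]["d"]);print(n,"grey",fit(P,(.58,.051,.994),.005))
    P=pts(n,"blue",((.4,.65),(-.47,-.25),(.006,.1)),im[n]["p"],im[n]["d"]);print(n,"blue",rimfit(P,.08),fit(P,(*b0[:2],by),0))
E
```

```text
up t 30.26 p [0.6239 0.0209 0.1995] gap 0.0449 F [-0.2  0.  -1.1]
(np.float64(0.64), ('x', -1), 1, 1)
above blue t 31.66 p [ 0.5722 -0.3485  0.1955] gap 0.0453 F [ 0.5  0.5 -0. ]
scene orange (array([0.58031921, 0.0483049 ]), (113.72785949707031, 122.6124038696289), 56.616966247558594, np.float64(0.12201412756040286), 310) (array([0.57866416, 0.04978411, 0.99492043]), np.float64(1.1285362886515535))
scene grey (array([0.57822615, 0.05072425, 1.00814595]), np.float64(1.1876258832824795))
scene blue (array([ 0.51959991, -0.35271423]), (113.44953155517578, 116.21060180664062), 89.69390106201172, np.float64(0.07870032689040077), 410) (array([ 0.51564399, -0.35082318,  3.13901316]), np.float64(1.097183364143224))
top orange (array([0.58088434, 0.0491477 ]), (117.38458251953125, 117.7857894897461), 56.861019134521484, np.float64(0.12189409420173454), 631) (array([0.58034697, 0.05092316, 1.00221998]), np.float64(0.8794228863375706))
top grey (array([0.58 , 0.051, 0.994]), np.float64(nan))
top blue (array([ 0.51714996, -0.34956641]), (116.41883850097656, 116.03111267089844), 89.39291381835938, np.float64(0.07817549157976993), 604) (array([ 0.51764759, -0.35041472,  3.14247813]), np.float64(0.8939411992259851))
  return _methods._mean(a, axis=axis, dtype=dtype,
  ret = ret.dtype.type(ret / rcount)
```

```bash
python3 - <<'E'
from h import *
b0=np.array([.5173,-.3503,0.])
a,T=rimgrasp(b0,Rup(np.pi),("x",-1),0,.012,1)
print("hit",move_l(a,T,feed=.15,until_force=10));st("in")
command_gripper(0,100);st("grip")
move_l(a+[0,0,.2],feed=.2);st("lift")
for n in("scene","top"):
    P=pts(n,"blue",((.4,.65),(-.47,-.25),(.1,.32)));r=fit6(P,b0+[0,0,.2],Rup(np.pi));print(n,rimfit(P,.278)[:3],r[0].round(4),r[1][:,2].round(3))
p=np.array(sense()["position"]);o=b0+[0,0,p[2]-.056]
o[0]=p[0]-.054; print("o",o)   # bead centred in the jaw
tp,T=placer(o,np.pi,np.array([.580,.0503,.081]),.994+np.pi/2)
movep(tp+[0,0,.1],T);st("above");print("target",tp.round(4))
E
```

```text
hit False
in t 32.84 p [ 0.5722 -0.3507  0.0571] gap 0.0449 F [-0.8 -0.5  0.7]
grip t 33.26 p [ 0.5718 -0.3506  0.0572] gap 0.0088 F [-0.   0.1  5.4]
lift t 34.41 p [ 0.5705 -0.3499  0.2542] gap 0.0088 F [ 0.5  0.2 -1.6]
scene (array([ 0.52149091, -0.35250632]), (114.65044403076172, 116.84893035888672), 89.82073974609375) [ 0.5153 -0.3503  0.1979] [0.007 0.    1.   ]
top (array([ 0.51833533, -0.34928326]), (118.80841827392578, 118.78956604003906), 89.95664978027344) [ 0.518  -0.3504  0.196 ] [0.006 0.    1.   ]
o [ 0.51654162 -0.3503      0.1981395 ]
above t 35.91 p [0.6257 0.0193 0.2369] gap 0.0088 F [ 0.4 -0.  -1.9]
target [0.6255 0.0211 0.137 ]
```

```bash
python3 - <<'E'
from h import *
p=np.array([.6255,.0211,.137])
move_l(p+[0,0,.016],feed=.15)
print("hit",move_l(p-[0,0,.004],feed=.025,until_force=6));st("down")
command_gripper(.045,100);q=np.array(sense()["position"]);move_l(q+[0,0,.1],feed=.25);st("up")
movep([.45,-.35,.3],tool((0,0,-1),(0,1,0)));sleep(.3);snap(6)
im={n:np.load(f"pics/{n}6.npz") for n in("scene","top")};B=((.48,.68),(-.05,.15))
for n in im:
    g=lambda c,z:pts(n,c,(*B,z),im[n]["p"],im[n]["d"])
    for c,z,zb in(("blue",(.085,.2),.081),("orange",(.09,.135),.043),("grey",(.03,.09),.005)):
        P=g(c,z)
        if len(P)<60:print(n,c,"few",len(P));continue
        r=fit6(P,np.array([.58,.0505,zb]),Rup(.994));print(n,c,len(P),"zmax",P[:,2].max().round(4),r[0].round(4),"tilt",r[1][:,2].round(3),fit(P,(.58,.0505,.994),zb)[0].round(4))
        if c=="blue":print(rimfit(P,.16))
A=im["scene"]["p"][130:240,170:330,::-1];C=im["top"]["p"][140:250,190:350,::-1]
cv2.imwrite("pics/c6.png",np.hstack([cv2.resize(x.copy(),(400,275)) for x in(A,C)]))
E
```

```text
hit True
down t 37.23 p [0.6261 0.0209 0.1382] gap 0.0086 F [ 1.  -0.6  4.1]
up t 38.22 p [0.6249 0.0208 0.2375] gap 0.045 F [-0.2  0.2 -0.9]
scene blue 786 zmax 0.1649 [0.5797 0.0491 0.0818] tilt [-0.004  0.011  1.   ] [0.5794 0.0499 0.9886]
(array([0.582841  , 0.04716087]), (112.12845611572266, 119.11695098876953), 56.5723876953125, np.float64(0.1593348319561903), 303)
scene orange 275 zmax 0.1269 [0.5808 0.0494 0.0422] tilt [-0.024  0.03   0.999] [0.5792 0.0515 0.9928]
scene grey 372 zmax 0.089 [0.5802 0.0501 0.0043] tilt [-0.029  0.011  1.   ] [0.5786 0.0512 0.9986]
top blue 346 zmax 0.1647 [0.5824 0.0585 0.0826] tilt [ 0.005 -0.034  0.999] [0.5825 0.0564 0.9471]
(array([0.56909058, 0.02619257]), (64.93655395507812, 110.66218566894531), 59.42544937133789, np.float64(0.1599835751649599), 196)
top orange few 0
top grey few 11
```

View pics/c6.png

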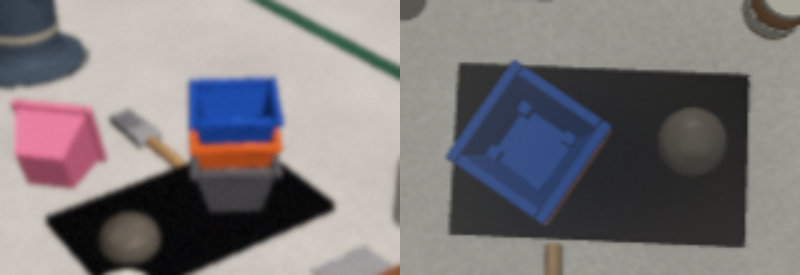

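The crop shows the nested stack standing in the tray: blue over orange over grey. The rim heights step by 38 mm, it looks level, and the gripper is clear, so I'm handing it in.

```bash
python3 -c "
from rig import *
finish_job();print(sense()['time_s'])"
```

```text
the job is handed in; nothing more can be done
the job is handed in; nothing more can be done
```

The three tubs are nested on the tray, blue in orange in grey, and I handed the job in about 39 s into the 72 s limit. No verdict was reported.

**What I did:** I gripped the blue tub by a side rim bead, turned it upright and stood it on the bench to the right of the tray. After letting go, I fitted its pose: tilt about 0.006 rad and base at z ≈ 0. I then nested orange into grey, took blue again by the rim and nested it into orange.

**Last checks:**
- **Seating:** In the final scene-camera fits the bases were at about 4, 42 and 82 mm, and the highest orange and blue rim points were 38 mm apart. Both descents stopped on contact within about 1 mm of the planned depth.
- **Alignment:** In the scene-camera fits the three axes agree within about 1.5 mm.
- **Bystanders:** The final crop shows the stack level with the lump and brush apparently undisturbed. I did not measure the bystanders' final positions.

**What failed or disagreed:**
- **Tool length:** My first grasp closed on air because the fingertips sit about 12 mm behind the reported TCP, not 25 mm ahead as stated. A bench touch and the depth images both showed it. I corrected for this and the later grasps held.
- **Grip gap:** The gripper read about 8.7 mm on the 12 mm bead each time. The holds were still firm.
- **Final fits:** The top-camera fit of blue was poor because few points passed the colour filter. It was 6 to 8 mm off in y, with about 0.034 rad of tilt. The scene fits gave tilts of about 0.04 rad for orange and 0.03 rad for grey, which I put down to partial views. All of these are under the 0.06 rad limit, but the y offset comes close to the 8 mm one.

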